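Balance a loaded centrifuge rotor

TASK

This six-place centrifuge rotor has been loaded out of balance: rearrange its six tubes so that each one sits directly across the rotor from the other tube of its own kind, all standing fully down in the buckets. The clear tray beside it is free for parking a tube meanwhile; keep the tubes upright and do not disturb the glass beaker.

Things in the scene. Friction and masses are not known exactly. Their poses are not given: they have to be found in the camera images.
- screw_tube_1: Clear 50 ml screw-cap tube, one of two alike: body 28.4 mm across, 116 mm tall, ribbed wide cap 34 mm across over the top 18 mm, flat foot, about 35 g. Stands in a bucket of the rotor at the start (which one varies); its foot is then 19 mm above the worktop and everything above 41 mm of its length stands free. Origin: centre of the foot, z up along the tube.
- slim_tube_1: White plastic tube, one of two alike: body 28 mm across up to 90 mm, then a shoulder to a small cap 22 mm across (101 to 120 mm high); 120 mm tall, flat foot, 55 g. Stands in a bucket of the rotor at the start (which one varies); its foot is then 19 mm above the worktop and everything above 41 mm of its length stands free. Origin: centre of the foot, z up along the tube.
- steel_tube_1: Stainless steel tube, one of two alike: 28 mm across and straight up to its flush lid at 90 mm, on which stands a grip bar 25 x 8 mm, to 100 mm; flat foot, 75 g. Stands in a bucket of the rotor at the start (which one varies); its foot is then 19 mm above the worktop and everything above 41 mm of its length stands free. Origin: centre of the foot, z up along the tube.
- slim_tube_2: White plastic tube, one of two alike: body 28 mm across up to 90 mm, then a shoulder to a small cap 22 mm across (101 to 120 mm high); 120 mm tall, flat foot, 55 g. Stands in a bucket of the rotor at the start (which one varies); its foot is then 19 mm above the worktop and everything above 41 mm of its length stands free. Origin: centre of the foot, z up along the tube.
- steel_tube_2: Stainless steel tube, one of two alike: 28 mm across and straight up to its flush lid at 90 mm, on which stands a grip bar 25 x 8 mm, to 100 mm; flat foot, 75 g. Stands in a bucket of the rotor at the start (which one varies); its foot is then 19 mm above the worktop and everything above 41 mm of its length stands free. Origin: centre of the foot, z up along the tube.
- screw_tube_2: Clear 50 ml screw-cap tube, one of two alike: body 28.4 mm across, 116 mm tall, ribbed wide cap 34 mm across over the top 18 mm, flat foot, about 35 g. Stands in a bucket of the rotor at the start (which one varies); its foot is then 19 mm above the worktop and everything above 41 mm of its length stands free. Origin: centre of the foot, z up along the tube.
- rotor: Six-place centrifuge rotor, 195 mm across, on a fixed loading stand. Origin on its axis at worktop height. Six equal open steel buckets hang upright 70 mm from the axis, at 0, 60, ... 300 degrees from its x axis; opposite ones are 140 mm apart. Funnel mouth 49 mm wide inside, rim 60 mm above the worktop, narrowing to 36 mm at 33 mm and straight below; floor at 19 mm. Hub and nut reach 73 mm.
- tray: Empty clear tray, fixed, 180 (x) x 90 (y) mm outside, walls 4 mm thick and 20 mm high, flat floor 4 mm above the worktop. Origin: centre of its underside. A tube stands upright in it; a free spot for parking.
- beaker: Empty 100 ml glass beaker, loose, about 57 mm across, 70 mm tall, standing beside the work; not needed. Origin: centre of its underside.
Mind the look-alikes: they are no part of the job. What is shaped like the steel_tube_2 but orange is not meant.

How it is judged:
At the end, for the whole second after the job is handed in: All six tubes stand in buckets of the rotor, 70 mm (within 8 mm) from its axis, foot within 5 mm of the bucket floor, upright within 0.15 rad and at rest, and the two tubes of each kind are in opposite buckets (more than 130 mm apart) (horizontal distance between screw_tube_1 and rotor between 0.062 and 0.078 m and z of screw_tube_1 in the frame of rotor between 0.014 and 0.024 m and angle between each of screw_tube_1, slim_tube_1, steel_tube_1, slim_tube_2, steel_tube_2, screw_tube_2's own z axis and vertical below 0.15 rad and linear speed of each of screw_tube_1, slim_tube_1, steel_tube_1, slim_tube_2, steel_tube_2, screw_tube_2 below 0.02 m/s and horizontal distance between slim_tube_1 and rotor between 0.062 and 0.078 m and z of slim_tube_1 in the frame of rotor between 0.014 and 0.024 m and horizontal distance between steel_tube_1 and rotor between 0.062 and 0.078 m and z of steel_tube_1 in the frame of rotor between 0.014 and 0.024 m and horizontal distance between slim_tube_2 and rotor between 0.062 and 0.078 m and z of slim_tube_2 in the frame of rotor between 0.014 and 0.024 m and horizontal distance between steel_tube_2 and rotor between 0.062 and 0.078 m and z of steel_tube_2 in the frame of rotor between 0.014 and 0.024 m and horizontal distance between screw_tube_2 and rotor between 0.062 and 0.078 m and z of screw_tube_2 in the frame of rotor between 0.014 and 0.024 m and horizontal distance between screw_tube_1 and screw_tube_2 above 0.13 m and horizontal distance between slim_tube_1 and slim_tube_2 above 0.13 m and horizontal distance between steel_tube_1 and steel_tube_2 above 0.13 m); the robot touches nothing.
It fails at once if a tube is tipped over (more than 0.7 rad) (angle between any of screw_tube_1, slim_tube_1, steel_tube_1, slim_tube_2, steel_tube_2, screw_tube_2's own z axis and vertical above 0.7 rad).
It fails at once if the glass beaker is pushed more than 30 mm or tipped (distance of beaker from where it was at the start of the episode above 0.03 m or angle between beaker's own z axis and vertical above 0.5 rad).
It also fails if it takes over 120 s, if anything falls off the work surface, if the arm or the gripper's body presses on something with over 40 N, if the wrist force passes 120 N, or if a joint passes its speed limit or range.

ROBOT

A 6-joint arm with a two-finger parallel gripper is mounted at the origin on a cart in front of the work surface, level with it; the furniture and walls round the work are solid. World frame = base frame: x ahead of the robot, y to its left, z up, the work surface at z = 0. Lengths are in m, angles in rad, forces in N, time in s.
With the tool pointing down it reaches from about 0.375 to 0.9 m from the base axis. Payload 3.1 kg.
Tool frame: the origin (TCP) lies at the very end of the fingers, on their centre line; the grasp point (between the pads) lies 19 mm behind it; x points along the fingers, y is the direction in which the jaws open and shut, and the axes are right-handed (so a half turn about x gives the same grasp; the last joint's range is limited). The gripper opens to 85 mm and grips with 20 to 120 N. Pads are 22 mm wide; open, the fingers measure 114 mm over their backs; the gripper's body (76 mm by 85 mm) begins 54 mm behind the grasp point. The pads swing forward as they close: fully open they stand 13 mm farther back than shut.
Start: joints at [1.004, 0.527, 1.433, -0, 1.181, -0.178], TCP at [0.236, 0.579, 0.231] pointing down, gripper open.
Joint ranges: [-3.08, 3.08], [-0.75, 2.2], [0.22, 2.44], [-1.43, 4.57], [0, 2.65], [-2.85, 2.85]. Speed limits (rad/s): [2.79, 2.79, 3.14, 3.14, 3.14, 3.14].

INTERFACE

Orientations are given as a unit quaternion [x, y, z, w].
In Python, from station import manip gives the robot as it stands.
- The arm moves only by the shell command python3 -m jog 'ROWS' [FORCE]. ROWS is a JSON object of lists of equal length, an entry for each row: "linear": the shift along the tool's x, y, z in cm, a list of three; "twist": the turn about the tool's x in rad; "claw": the opening, from -1 (shut) to 1 (fully open). A call has 1 to 20 rows; each row is the pose to reach, as a shift and turn from the pose commanded when the call began, along the tool's axes at that moment; what a row does not reach only later rows make up. A row lasts 1/12 s, in which the tool goes at most 41.7 mm and 7.16 degrees, less where a joint would pass 70% of its speed; a pose out of reach is approached as far as the arm can. A call with a gripper value outside its range is refused whole. The fingers move at their own pace and stop on an object; FORCE is the grip in N (left out, the last holds). Time passes only in rows, so rows that repeat a pose let the fingers close. It gives the time, the measured TCP pose, the force and the opening at its end, in the units of the state.
- manip.sense(): the state, without advancing time (a new reading comes with each control period).
- manip.snapshot(name): name is "scene" or "top" or "wrist"; returns a dict with "pixels" (384x512x3 uint8, red, green, blue), "camera_matrix" (3x3 intrinsics, pixels), "R" (3x3) and "t" (3): a world point X has camera coordinates R X + t. Camera axes: x right, y down, z forward; pixel columns grow to the right and rows downward; lengths in m; the calibration is good to about 2 mm. A picture is of the moment at which its call begins. There is no depth.
- manip.sign_off(): hands the job in, once; it reports no verdict.
The state is a dict: "t": time; "q": joint angles; "qd": joint speeds; "tau": joint torques, N m; "tcp_pos": TCP position; "tool_rot": TCP orientation; "force": force on the tool from outside, world axes, zero at the start; "ft_torque": the same for the moment, N m; "finger_gap": opening from 0.0 (shut) to 1.0 (fully open).
Only numpy, scipy, OpenCV 4.12 (cv2) and the standard library are available. Lean on these libraries where they do the work, as an engineer would, in place of code of your own. Each camera call takes 0.05 s, during which the arm holds its last target.

## Working session

There is one attempt and no reset: what is moved stays moved. The work goes in short steps, Python scripts to look and compute and a shell command to move; the robot and the scene stay as the last step left them, time stands still between calls to the robot, and variables do not carry over. Pictures are saved under pics/ and viewed, and the job is handed in when it is done.

```bash
mkdir -p pics; ls; python3 - <<'E'
from station import manip
import cv2
print(manip.sense())
for n in ["scene","top","wrist"]:
    s=manip.snapshot(n)
    cv2.imwrite(f"pics/{n}0.png",s["pixels"][:,:,::-1])
    print(n,s["camera_matrix"],s["R"],s["t"])
E
```

```text
pics
{'t': 0.0, 'q': array([ 1.00448388e+00,  5.28470941e-01,  1.43394715e+00,  1.05793106e-06,
        1.18139252e+00, -1.78515444e-01]), 'qd': array([ 1.18250175e-03,  2.16302980e-05,  2.95194026e-04, -4.73462668e-04,
       -8.06163464e-04,  6.41142594e-05]), 'tau': array([ 1.39466642e-04, -4.42335677e+01, -1.78031731e+01, -4.45349451e-05,
        8.27710668e-03, -2.56883261e-06]), 'tcp_pos': array([0.23592247, 0.57796456, 0.23031643]), 'tool_rot': array([ 0.1355192 ,  0.69414116, -0.13697978,  0.69356985]), 'force': array([-0.2941664 ,  0.23910684, -0.43810185]), 'ft_torque': array([0.00405526, 0.05036893, 0.02807452]), 'finger_gap': 1.0009363416172956}
scene [[346.96021024   0.         254.08647566]
 [  0.         346.96021024 194.8158143 ]
 [  0.           0.           1.        ]] [[ 0.81510042 -0.57913875 -0.01447833]
 [-0.40671495 -0.55427021 -0.72620072]
 [ 0.41254607  0.59781506 -0.68733027]] [-0.51115586  0.1985427   0.87521357]
top [[398.9466672    0.         257.89723263]
 [  0.         398.9466672  188.49564071]
 [  0.           0.           1.        ]] [[-0.02295225 -0.99968764  0.00989018]
 [-0.99469207  0.02184278 -0.10055136]
 [ 0.10030392 -0.01214556 -0.99488271]] [-0.08365496  0.5489272   1.06697237]
wrist [[266.0045171    0.         255.72880913]
 [  0.         266.0045171  189.91364815]
 [  0.           0.           1.        ]] [[ 0.37712969  0.92615803 -0.00212153]
 [ 0.88967901 -0.36163703  0.27872912]
 [ 0.25737999 -0.10700451 -0.96036742]] [-0.62358373 -0.03618257  0.37850851]
```

View pics/scene0.png

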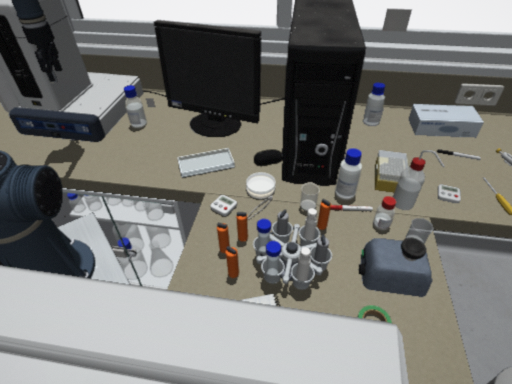

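View pics/top0.png

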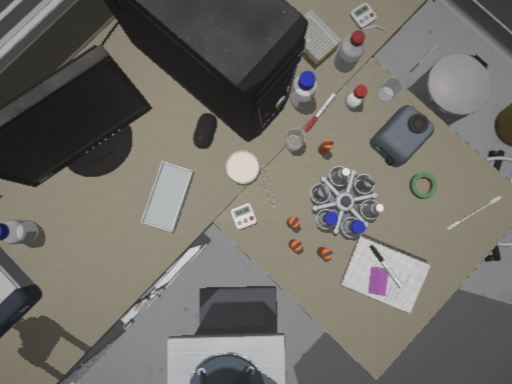

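View pics/wrist0.png

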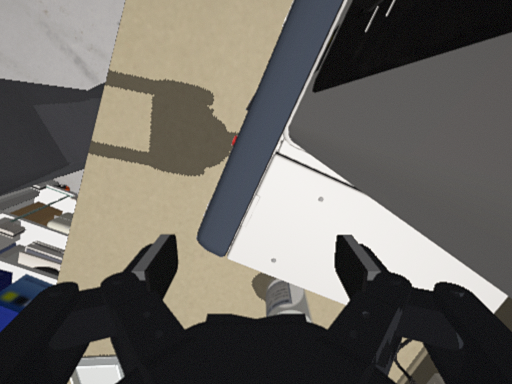

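The rotor is at top (345,202), with the beaker at (295,140) and the tray at (167,197). The orange look-alikes are at top (293,222), (296,245), (326,253) and (327,147). I'll enlarge the rotor to identify the tubes.

```bash
python3 - <<'E'
import cv2,numpy as np
a=cv2.imread("pics/top0.png")[120:280,260:420]
b=cv2.imread("pics/scene0.png")[180:310,200:360]
a=cv2.resize(a,(400,400),interpolation=cv2.INTER_CUBIC);b=cv2.resize(b,(400,325),interpolation=cv2.INTER_CUBIC)
c=np.zeros((400,800,3),np.uint8);c[:,:400]=a;c[:325,400:]=b
cv2.imwrite("pics/crop0.png",c)
E
```

```text
(no output)
```

View pics/crop0.png

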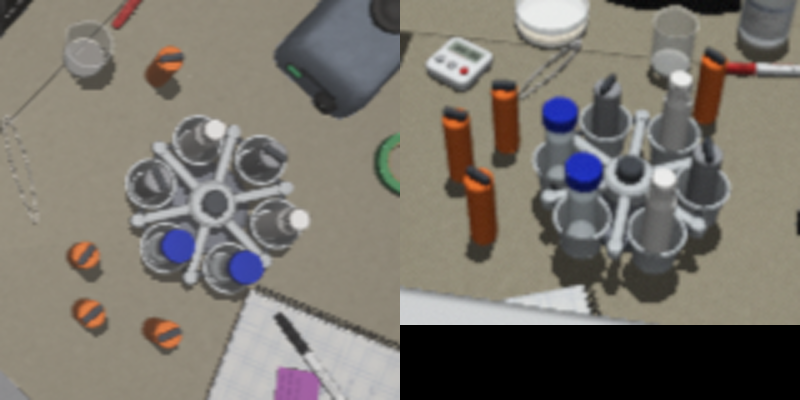

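```bash
cat > h.py <<'E'
import numpy as np,cv2
from station import manip
def load(n):
    return manip.snapshot(n)
def ray(s,px,z):
    K,R,t=s["camera_matrix"],s["R"],s["t"]
    d=R.T@np.linalg.solve(K,[px[0],px[1],1.]);c=-R.T@t
    return c+d*(z-c[2])/d[2]
def proj(s,X):
    p=s["camera_matrix"]@(s["R"]@np.asarray(X,float)+s["t"]);return p[:2]/p[2]
def blobs(m,amin):
    n,l,st,ce=cv2.connectedComponentsWithStats(m.astype(np.uint8))
    return [(ce[i].round(1),st[i,4],st[i,:4]) for i in range(1,n) if st[i,4]>=amin]
def plan(target,yaw=None):
    """shift from current measured pose to target, in tool axes cm"""
    from scipy.spatial.transform import Rotation as Ro
    st=manip.sense();R=Ro.from_quat(st["tool_rot"]).as_matrix()
    print("pos",st["tcp_pos"].round(4),"y axis",np.degrees(np.arctan2(R[1,1],R[0,1])).round(1),"shift cm",(R.T@(np.array(target)-st["tcp_pos"])*100).round(2))
E
python3 - <<'E'
from h import *
s=load("top");p=s["pixels"].astype(int)
print("cam",-s["R"].T@s["t"])
r=np.array([260,120,400,270]);
blue=(p[...,2]>p[...,0]+60);wh=(p.min(2)>215)
for nm,m,z in(("blue",blue,.135),("white",wh,.139)):
    mm=np.zeros_like(m);mm[120:270,300:400]=m[120:270,300:400]
    for b in blobs(mm,8):print(nm,b,ray(s,b[0],z).round(4))
print("hub",ray(s,(345.2,202),.073).round(4))
for n,px,z in(("tray",(167,197),.02),("beaker",(295,140),.05),("or1",(293,222),.1),("or2",(296,245),.1),("or3",(326,252),.1),("monitor",(150,105),.2),("mon low",(35,180),.2),("tower",(245,137),.05),("bottle",(303,85),.15)):print(n,ray(s,px,z).round(3))
for q in((160,163),(192,170),(178,230),(143,223)):print("traycorner",ray(s,q,.02).round(3))
E
```

```text
cam [ 0.43707195 -0.08265994  1.1175351 ]
blue (array([331., 218.]), np.int32(138), array([325, 212,  13,  13], dtype=int32)) [ 0.4592 -0.2729  0.135 ]
blue (array([358. , 226.6]), np.int32(138), array([352, 220,  13,  14], dtype=int32)) [ 0.4366 -0.3385  0.135 ]
white (array([345.7, 171.2]), np.int32(22), array([343, 169,   6,   5], dtype=int32)) [ 0.5741 -0.3135  0.139 ]
white (array([379.5, 207.2]), np.int32(18), array([378, 205,   4,   5], dtype=int32)) [ 0.4829 -0.3928  0.139 ]
hub [ 0.5017 -0.324   0.073 ]
tray [0.53  0.155 0.02 ]
beaker [ 0.675 -0.2    0.05 ]
or1 [ 0.452 -0.182  0.1  ]
or2 [ 0.394 -0.188  0.1  ]
or3 [ 0.375 -0.263  0.1  ]
monitor [0.733 0.156 0.2  ]
mon low [0.561 0.419 0.2  ]
tower [ 0.686 -0.064  0.05 ]
bottle [ 0.793 -0.213  0.15 ]
traycorner [0.625 0.174 0.02 ]
traycorner [0.603 0.086 0.02 ]
traycorner [0.439 0.125 0.02 ]
traycorner [0.46 0.22 0.02]
```

```bash
python3 - <<'E'
from h import *
from scipy.spatial.transform import Rotation as Ro
print(Ro.from_quat(manip.sense()["tool_rot"]).as_matrix().round(3))
plan([.45,.25,.33]); plan([.47,-.27,.33])
E
```

```text
[[-0.001  0.378  0.926]
 [-0.001  0.926 -0.378]
 [-1.    -0.001 -0.   ]]
pos [0.2361 0.5782 0.2307] y axis 67.8 shift cm [ -9.91 -22.31  32.21]
pos [0.2361 0.5782 0.2307] y axis 67.8 shift cm [ -9.85 -69.69  53.73]
```

```bash
python3 -m jog '{"linear":[[-10,0,0],[-10,0,0],[-10,0,0],[-10,-22,32],[-10,-22,32],[-10,-22,32],[-10,-22,32],[-10,-22,32],[-10,-22,32],[-10,-22,32],[-10,-22,32],[-10,-22,32],[-10,-22,32],[-10,-70,54],[-10,-70,54],[-10,-70,54],[-10,-70,54],[-10,-70,54],[-10,-70,54],[-10,-70,54]],"twist":[0,0,0,0,0,0,0,0,0,0,0,0,0,0,0,0,0,0,0,0],"claw":[1,1,1,1,1,1,1,1,1,1,1,1,0.2,0.2,0.2,0.2,0.2,0.2,0.2,0.2]}' 40; python3 - <<'E'
from h import *
print(manip.sense()["q"].round(2));plan([.46,-.26,.33])
E
```

```text
t: 1.87
tcp_pos: [0.4611, -0.0393, 0.3314]
tool_rot: [0.136, 0.694, -0.136, 0.694]
force: [1.1, 0.3, 0.1]
finger_gap: 0.6
[-0.33  0.19  1.68  0.    1.27 -1.51]
pos [ 0.4611 -0.0393  0.3314] y axis 67.8 shift cm [  0.14 -20.47   8.24]
```

```bash
python3 -m jog '{"linear":[[0,-20.5,8.2],[0,-20.5,8.2],[0,-20.5,8.2],[0,-20.5,8.2],[0,-20.5,8.2],[0,-20.5,8.2],[0,-20.5,8.2]],"twist":[0,0,0,0,0,0,0],"claw":[0.2,0.2,0.2,0.2,0.2,0.2,0.2]}'; python3 - <<'E'
from h import *
s=load("wrist");cv2.imwrite("pics/w1.png",s["pixels"][:,:,::-1])
t=load("top");cv2.imwrite("pics/t1.png",t["pixels"][:,:,::-1])
np.savez("w1.npz",**s)
print("cam",-s["R"].T@s["t"],proj(s,[.5055,-.326,.073]))
E
```

```text
t: 2.45
tcp_pos: [0.4598, -0.262, 0.3309]
tool_rot: [0.138, 0.693, -0.138, 0.694]
force: [-0.4, 0.1, -0.3]
finger_gap: 0.597
cam [ 0.39378496 -0.23485543  0.47264853] [229.77485477 203.04984815]
```

View pics/w1.png

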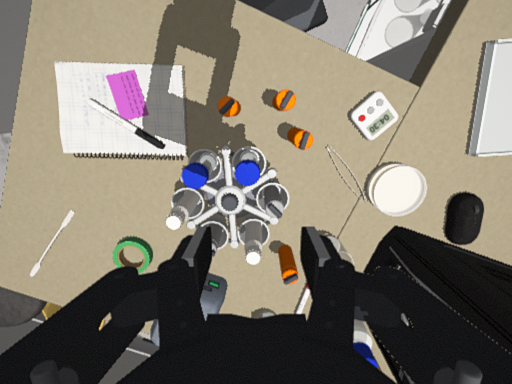

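```bash
python3 - <<'E'
from h import *
s=dict(np.load("w1.npz"));p=s["pixels"].astype(int)
blue=(p[...,2]>p[...,0]+60);wh=(p.min(2)>215)
P={}
for nm,m,z in(("blue",blue,.135),("white",wh,.139)):
    mm=np.zeros_like(m);mm[140:270,160:300]=m[140:270,160:300]
    for b in blobs(mm,20):print(nm,b,ray(s,b[0],z).round(4))
print("hub",ray(s,(231,202),.073).round(4))
c=np.array([.5055,-.326]);
for i,n in enumerate("AFEDCB"):
    a=np.radians(11+60*i);X=[*(c+.07*np.array([np.cos(a),np.sin(a)])),.06];print(n,np.round(X,4),proj(s,X).round(1))
im=s["pixels"][130:280,150:310,::-1];im=cv2.resize(im,None,fx=4,fy=4,interpolation=cv2.INTER_CUBIC);cv2.imwrite("pics/w1c.png",im)
E
```

```text
blue (array([247.1, 172.9]), np.int32(516), array([235, 160,  25,  26], dtype=int32)) [ 0.459  -0.2742  0.135 ]
blue (array([194.6, 175.7]), np.int32(531), array([182, 163,  26,  26], dtype=int32)) [ 0.4363 -0.3389  0.135 ]
white (array([172.5, 148. ]), np.int32(266), array([160, 140,  26,  15], dtype=int32)) [ 0.3933 -0.3475  0.139 ]
white (array([260.9, 159.1]), np.int32(43), array([252, 147,  14,  28], dtype=int32)) [ 0.4484 -0.2507  0.139 ]
white (array([227.2, 166.6]), np.int32(169), array([222, 150,  10,  36], dtype=int32)) [ 0.441 -0.294  0.139]
white (array([218.4, 168.8]), np.int32(28), array([213, 157,   8,  23], dtype=int32)) [ 0.4393 -0.3056  0.139 ]
white (array([260.9, 180.3]), np.int32(155), array([243, 170,  33,  23], dtype=int32)) [ 0.474  -0.2611  0.139 ]
white (array([278.3, 190.3]), np.int32(67), array([259, 183,  30,  26], dtype=int32)) [ 0.4951 -0.2452  0.139 ]
white (array([209.3, 189.7]), np.int32(61), array([202, 186,  15,   9], dtype=int32)) [ 0.46   -0.3282  0.139 ]
white (array([230.9, 198.7]), np.int32(239), array([217, 188,  27,  25], dtype=int32)) [ 0.4
[... 612 characters left out ...]
, np.int32(148), array([166, 216,  14,  14], dtype=int32)) [ 0.4828 -0.3936  0.139 ]
white (array([264.5, 226.6]), np.int32(27), array([257, 220,  12,  18], dtype=int32)) [ 0.536 -0.281  0.139]
white (array([225.4, 236.8]), np.int32(23), array([222, 226,   6,  21], dtype=int32)) [ 0.5296 -0.3365  0.139 ]
white (array([252.7, 257.8]), np.int32(134), array([246, 252,  14,  13], dtype=int32)) [ 0.574  -0.3142  0.139 ]
hub [ 0.5046 -0.3235  0.073 ]
A [ 0.5742 -0.3126  0.06  ] [254.2 233.2]
F [ 0.5283 -0.2598  0.06  ] [273.3 198. ]
E [ 0.4596 -0.2732  0.06  ] [249.4 162.6]
D [ 0.4368 -0.3394  0.06  ] [205.  165.2]
C [ 0.4827 -0.3922  0.06  ] [188.  202.9]
B [ 0.5514 -0.3788  0.06  ] [213.1 235.4]
```

View pics/w1c.png

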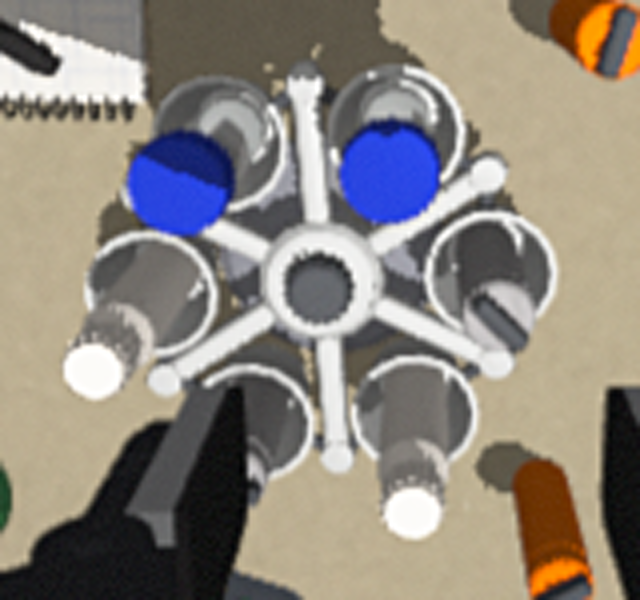

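```bash
python3 - <<'E'
from h import *
plan([.528,-.260,.18]);plan([.528,-.260,.076])
E
```

```text
pos [ 0.4595 -0.2578  0.3308] y axis 67.7 shift cm [15.07  2.37  6.44]
pos [ 0.4595 -0.2578  0.3308] y axis 67.7 shift cm [25.47  2.36  6.46]
```

```bash
python3 -m jog '{"linear":[[0,2.4,6.5],[0,2.4,6.5],[15,2.4,6.5],[15,2.4,6.5],[15,2.4,6.5],[15,2.4,6.5],[15,2.4,6.5]],"twist":[0,0,0,0,0,0,0],"claw":[0.2,0.2,0.2,0.2,0.2,0.2,0.2]}'; python3 - <<'E'
from h import *
s=load("wrist");cv2.imwrite("pics/w2.png",s["pixels"][:,:,::-1])
plan([.528,-.260,.076])
print(proj(s,[.528,-.26,.119]))
E
```

```text
t: 3.13
tcp_pos: [0.5256, -0.2553, 0.1756]
tool_rot: [0.138, 0.699, -0.133, 0.69]
force: [-1.1, -0.3, 0.0]
finger_gap: 0.597
pos [ 0.5275 -0.257   0.1788] y axis 67.9 shift cm [10.28 -0.28  0.23]
[251.466828   212.22688608]
```

View pics/w2.png

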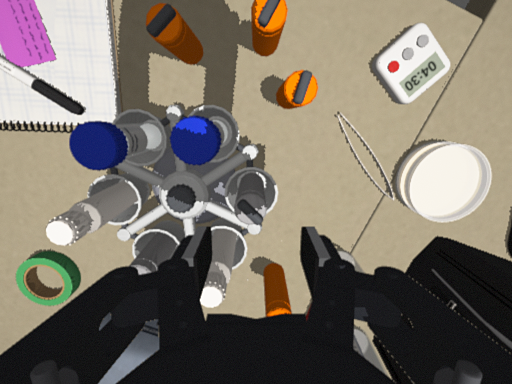

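The steel tube's lid is at wrist (250,210), and I predicted (251,212). It is grey with a grip bar, and the orange tube at (275,285) is a separate one. I'll descend and grip.

```bash
python3 -m jog '{"linear":[[4,-0.2,0],[8,-0.2,0],[10.3,-0.2,0],[10.3,-0.2,0],[10.3,-0.2,0],[10.3,-0.2,0],[10.3,-0.2,0],[10.3,-0.2,0],[10.3,-0.2,0],[10.3,-0.2,0],[10.3,-0.2,0]],"twist":[0,0,0,0,0,0,0,0,0,0,0],"claw":[0.2,0.2,0.2,0.2,0.2,-1,-1,-1,-1,-1,-1]}' 40; python3 - <<'E'
from h import *
s=load("wrist");cv2.imwrite("pics/w3.png",s["pixels"][:,:,::-1])
s=load("scene");cv2.imwrite("pics/s3.png",s["pixels"][:,:,::-1])
plan([.53,.155,.28]);print(manip.sense()["q"].round(2),manip.sense()["force"])
E
```

```text
t: 4.1
tcp_pos: [0.5305, -0.2636, 0.0815]
tool_rot: [0.136, 0.692, -0.137, 0.696]
force: [0.5, 2.0, 7.5]
finger_gap: 0.313
pos [ 0.5305 -0.2636  0.0815] y axis 67.8 shift cm [-19.99  38.71 -15.76]
[-0.65  0.69  1.64  0.    0.81 -1.83] [1.24157902 1.38399098 7.66732467]
```

View pics/w3.png

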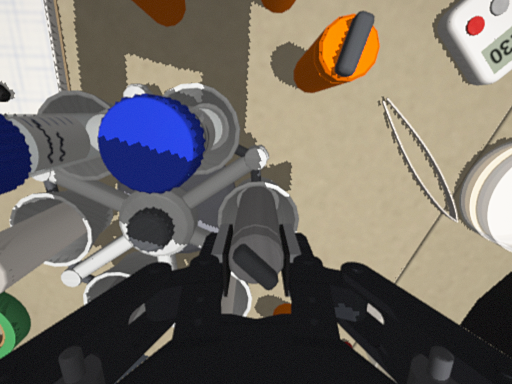

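Gripped (gap 0.313, about 27 mm), with the pads on the steel body. Lifting.

```bash
python3 -m jog '{"linear":[[-2,0,0],[-5,0,0],[-9,0,0],[-13,0,0],[-17,0,0],[-19,0,0],[-19,0,0],[-19,0,0]],"twist":[0,0,0,0,0,0,0,0],"claw":[-1,-1,-1,-1,-1,-1,-1,-1]}'; python3 - <<'E'
from h import *
s=load("wrist");cv2.imwrite("pics/w4.png",s["pixels"][:,:,::-1])
s=load("scene");cv2.imwrite("pics/s4.png",s["pixels"][:,:,::-1])
plan([.53,.155,.28]);print(manip.sense()["q"].round(2),manip.sense()["force"],manip.sense()["finger_gap"])
E
```

```text
t: 4.87
tcp_pos: [0.529, -0.2629, 0.271]
tool_rot: [0.135, 0.692, -0.137, 0.695]
force: [-0.4, 0.4, -1.5]
finger_gap: 0.316
pos [ 0.5275 -0.2618  0.2676] y axis 67.8 shift cm [ -1.19  38.68 -15.53]
[-0.65  0.44  1.48 -0.    1.22 -1.83] [-0.27533582 -0.30149782 -0.42372669] 0.3125769764914069
```

View pics/s4.png

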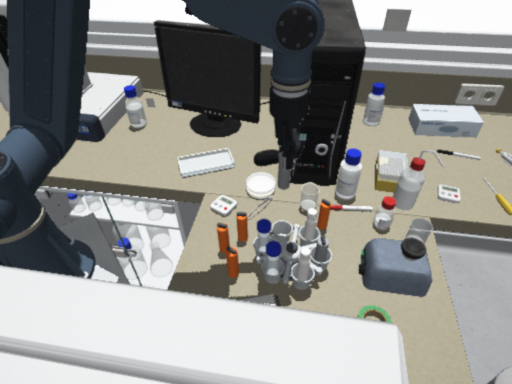

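View pics/w4.png

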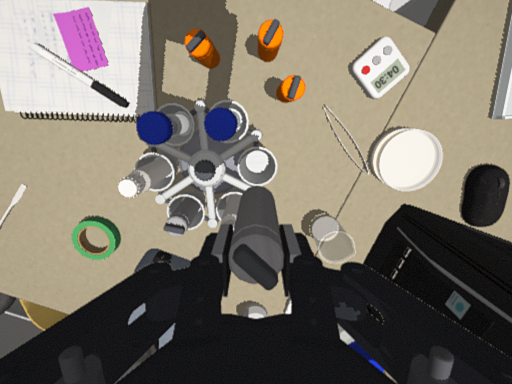

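```bash
python3 -m jog '{"linear":[[0,2,-0.8],[0,5,-2],[0,38.7,-15.5],[0,38.7,-15.5],[0,38.7,-15.5],[0,38.7,-15.5],[0,38.7,-15.5],[0,38.7,-15.5],[0,38.7,-15.5],[0,38.7,-15.5],[0,38.7,-15.5],[0,38.7,-15.5],[0,38.7,-15.5],[0,38.7,-15.5]],"twist":[0,0,0,0,0,0,0,0,0,0,0,0,0,0],"claw":[-1,-1,-1,-1,-1,-1,-1,-1,-1,-1,-1,-1,-1,-1]}'; python3 - <<'E'
from h import *
s=load("wrist");cv2.imwrite("pics/w5.png",s["pixels"][:,:,::-1])
plan([.53,.155,.067]);print(manip.sense()["q"].round(2),manip.sense()["force"],manip.sense()["finger_gap"])
E
```

```text
t: 6.13
tcp_pos: [0.5304, 0.154, 0.2667]
tool_rot: [0.135, 0.695, -0.137, 0.693]
force: [0.5, -2.0, -1.1]
finger_gap: 0.314
pos [0.5307 0.1534 0.2671] y axis 67.7 shift cm [20.01  0.16 -0.09]
[ 0.08  0.39  1.57 -0.    1.18 -1.1 ] [ 0.06542128  0.46793331 -0.08471868] 0.31373850196958575
```

View pics/w5.png

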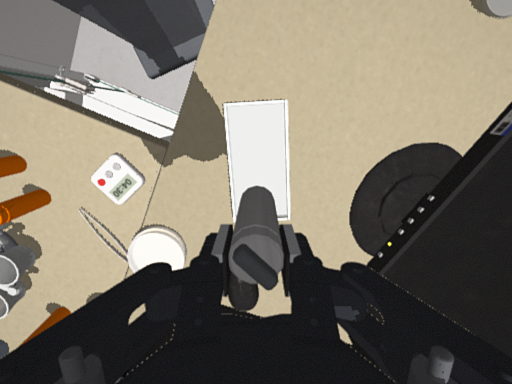

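```bash
python3 - <<'E'
from h import *
s=load("wrist")
P=[ray(s,q,.02).round(3) for q in((224,102),(287,100),(290,217),(232,218))];print(P,np.mean(P,0))
E
```

```text
[array([0.434, 0.144, 0.02 ]), array([0.465, 0.226, 0.02 ]), array([0.63, 0.17, 0.02]), array([0.597, 0.085, 0.02 ])] [0.5315  0.15625 0.02   ]
```

The tray centre is at (0.531, 0.156), confirmed by both views. Lowering.

```bash
python3 -m jog '{"linear":[[4,0.2,0],[8,0.2,0],[12,0.2,0],[15.5,0.2,0],[17.5,0.2,0],[18.7,0.2,0],[19.5,0.2,0],[19.5,0.2,0],[19.5,0.2,0]],"twist":[0,0,0,0,0,0,0,0,0],"claw":[-1,-1,-1,-1,-1,-1,-1,-1,-1]}'; python3 - <<'E'
from h import *
s=load("wrist");cv2.imwrite("pics/w6.png",s["pixels"][:,:,::-1])
plan([.53,.155,.067]);print(manip.sense()["q"].round(2),manip.sense()["force"],manip.sense()["finger_gap"])
E
```

```text
t: 6.98
tcp_pos: [0.5325, 0.1554, 0.0734]
tool_rot: [0.137, 0.694, -0.137, 0.694]
force: [0.3, 0.8, -0.1]
finger_gap: 0.315
pos [0.533  0.1556 0.0741] y axis 67.7 shift cm [ 0.71 -0.17 -0.25]
[ 0.08  0.67  1.73 -0.    0.74 -1.1 ] [ 0.99502293  0.48935448 -0.02820695] 0.3128427533449925
```

View pics/w6.png

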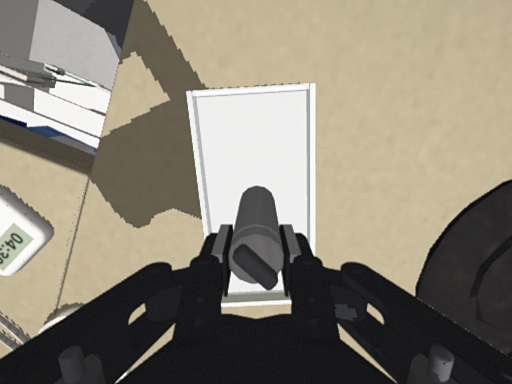

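Now the gentle final descent until I feel contact.

```bash
python3 -m jog '{"linear":[[0.3,0,0],[0.5,0,0],[0.7,0,0],[0.9,0,0],[0.9,0,0],[0.9,0,0]],"twist":[0,0,0,0,0,0],"claw":[-1,-1,-1,-1,-1,-1]}'
```

```text
t: 7.53
tcp_pos: [0.5329, 0.1564, 0.0665]
tool_rot: [0.136, 0.693, -0.136, 0.695]
force: [-1.9, -0.5, 12.0]
finger_gap: 0.313
```

Contact came at 0.0665, as expected. Release and rise.

```bash
python3 -m jog '{"linear":[[-0.3,0,0],[-0.3,0,0],[-0.3,0,0],[-0.3,0,0],[-0.3,0,0],[-2,0,0],[-5,0,0],[-9,0,0],[-13,0,0],[-17,0,0],[-20,0,0],[-20,0,0],[-20,0,0]],"twist":[0,0,0,0,0,0,0,0,0,0,0,0,0],"claw":[-0.1,0.2,0.2,0.2,0.2,0.2,0.2,0.2,0.2,0.2,0.2,0.2,0.2]}'; python3 - <<'E'
from h import *
s=load("wrist");cv2.imwrite("pics/w7.png",s["pixels"][:,:,::-1])
plan([.574,-.3135,.23]);print(manip.sense()["q"].round(2),manip.sense()["force"],manip.sense()["finger_gap"])
E
```

```text
t: 8.62
tcp_pos: [0.5331, 0.1564, 0.2663]
tool_rot: [0.137, 0.692, -0.136, 0.695]
force: [-0.5, -0.1, -0.4]
finger_gap: 0.6
pos [0.5318 0.1562 0.2644] y axis 67.8 shift cm [  3.44 -41.89  21.67]
[ 0.08  0.39  1.57 -0.    1.18 -1.1 ] [-0.84894766 -0.32236702 -0.3182022 ] 0.6011297357143089
```

View pics/w7.png

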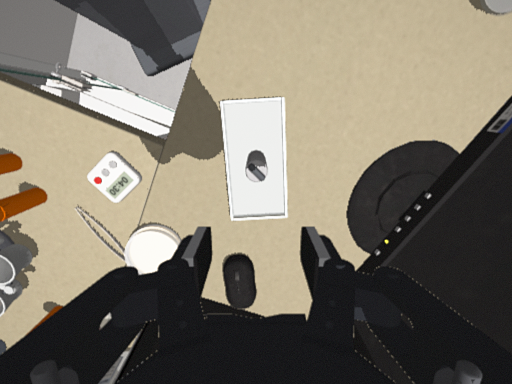

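```bash
python3 -m jog '{"linear":[[0,-41.9,21.7],[0,-41.9,21.7],[0,-41.9,21.7],[0,-41.9,21.7],[0,-41.9,21.7],[0,-41.9,21.7],[0,-41.9,21.7],[0,-41.9,21.7],[0,-41.9,21.7],[0,-41.9,21.7],[0,-41.9,21.7],[0,-41.9,21.7],[0,-41.9,21.7],[0,-41.9,21.7],[0,-41.9,21.7]],"twist":[0.99,0.99,0.99,0.99,0.99,0.99,0.99,0.99,0.99,0.99,0.99,0.99,0.99,0.99,0.99],"claw":[0.2,0.2,0.2,0.2,0.2,0.2,0.2,0.2,0.2,0.2,0.2,0.2,0.2,0.2,0.2]}'; python3 - <<'E'
from h import *
s=load("wrist");cv2.imwrite("pics/w8.png",s["pixels"][:,:,::-1])
plan([.574,-.3135,.077]);print(manip.sense()["q"].round(2),manip.sense()["force"],proj(s,[.574,-.3138,.139]))
E
```

```text
t: 9.92
tcp_pos: [0.5737, -0.3116, 0.2625]
tool_rot: [0.45, 0.548, -0.449, 0.544]
force: [0.2, 0.1, 0.1]
finger_gap: 0.598
pos [ 0.574  -0.3114  0.2631] y axis 11.2 shift cm [ 1.861e+01 -1.000e-02  2.700e-01]
[-0.67  0.54  1.32  0.    1.29 -0.86] [-0.51576106  0.17496174 -0.36018577] [256.41494649 186.52609467]
```

View pics/w8.png

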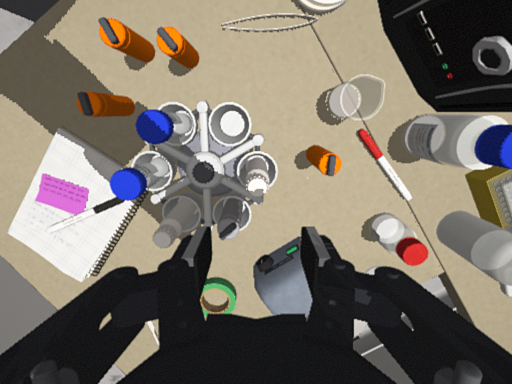

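The slim cap is at wrist (257,185), as predicted. Descend and grip.

```bash
python3 -m jog '{"linear":[[4,0,0.2],[8,0,0.2],[12,0,0.2],[15,0,0.2],[17.5,0,0.2],[18.5,0,0.2],[18.5,0,0.2],[18.5,0,0.2],[18.5,0,0.2],[18.5,0,0.2],[18.5,0,0.2],[18.5,0,0.2],[18.5,0,0.2]],"twist":[0,0,0,0,0,0,0,0,0,0,0,0,0],"claw":[0.2,0.2,0.2,0.2,0.2,0.2,0.2,-1,-1,-1,-1,-1,-1]}'; python3 - <<'E'
from h import *
s=load("wrist");cv2.imwrite("pics/w9.png",s["pixels"][:,:,::-1])
E
```

```text
t: 11.05
tcp_pos: [0.5761, -0.3165, 0.0815]
tool_rot: [0.45, 0.544, -0.449, 0.547]
force: [0.4, 0.6, 5.7]
finger_gap: 0.315
```

View pics/w9.png

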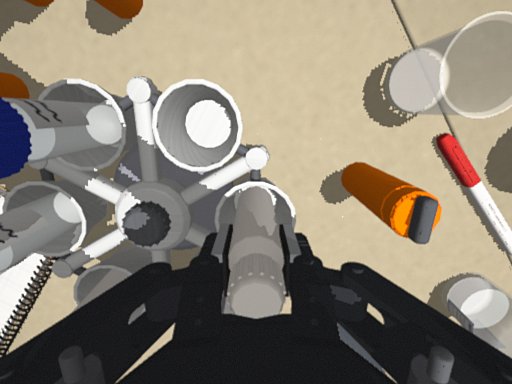

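```bash
python3 -m jog '{"linear":[[-2,0,0],[-5,0,0],[-9,0,0],[-13,0,0],[-17,0,0],[-19,0,0],[-19,0,0],[-19,0,0],[-19,0,0]],"twist":[0,0,0,0,0,0,0,0,0],"claw":[-1,-1,-1,-1,-1,-1,-1,-1,-1]}'; python3 - <<'E'
from h import *
plan([.5285,-.261,.268]);print(manip.sense()["q"].round(2),manip.sense()["force"],manip.sense()["finger_gap"])
E
```

```text
t: 11.85
tcp_pos: [0.5739, -0.315, 0.2681]
tool_rot: [0.45, 0.547, -0.45, 0.545]
force: [-0.2, -0.1, -0.4]
finger_gap: 0.312
pos [ 0.5739 -0.315   0.2681] y axis 11.0 shift cm [ 0.03 -3.42 -6.17]
[-0.67  0.53  1.31 -0.    1.3  -0.87] [-0.22607828 -0.1137291  -0.36316436] 0.3116489658236654
```

```bash
python3 -m jog '{"linear":[[0,-1.2,-2],[0,-2.4,-4],[0,-3.4,-6.2],[0,-3.4,-6.2],[0,-3.4,-6.2],[0,-3.4,-6.2],[0,-3.4,-6.2],[0,-3.4,-6.2],[0,-3.4,-6.2],[0,-3.4,-6.2],[0,-3.4,-6.2],[0,-3.4,-6.2]],"twist":[-1.05,-1.05,-1.05,-1.05,-1.05,-1.05,-1.05,-1.05,-1.05,-1.05,-1.05,-1.05],"claw":[-1,-1,-1,-1,-1,-1,-1,-1,-1,-1,-1,-1]}'; python3 - <<'E'
from h import *
s=load("wrist");cv2.imwrite("pics/w10.png",s["pixels"][:,:,::-1])
plan([.5285,-.261,.081]);print(manip.sense()["q"].round(2),manip.sense()["force"],manip.sense()["finger_gap"])
E
```

```text
t: 12.85
tcp_pos: [0.5291, -0.261, 0.2679]
tool_rot: [0.116, 0.698, -0.115, 0.697]
force: [-0.1, 0.5, -0.3]
finger_gap: 0.314
pos [ 0.5292 -0.2611  0.2683] y axis 71.2 shift cm [18.73 -0.03 -0.03]
[-0.65  0.44  1.48 -0.    1.22 -1.89] [-0.10649244 -0.49517008 -0.53564623] 0.31491733200939515
```

View pics/w10.png

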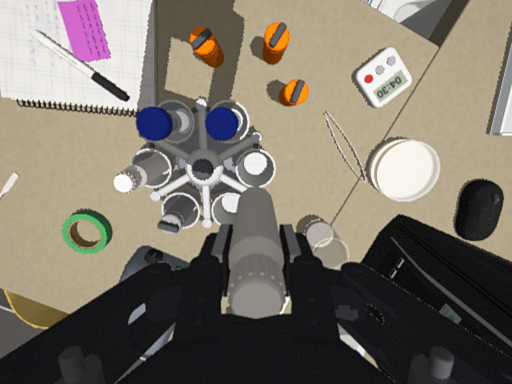

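```bash
python3 -m jog '{"linear":[[4,0,0],[8,0,0],[11,0,0],[13.5,0,0],[15.5,0,0],[17,0,0],[18,0,0],[18.5,0,0],[18.8,0,0],[18.8,0,0],[18.8,0,0]],"twist":[0,0,0,0,0,0,0,0,0,0,0],"claw":[-1,-1,-1,-1,-1,-1,-1,-1,-1,-1,-1]}';python3 - <<'E'
from h import *
s=load("wrist");cv2.imwrite("pics/w11.png",s["pixels"][:,:,::-1])
print(manip.sense()["force"],manip.sense()["tcp_pos"])
E
```

```text
t: 13.82
tcp_pos: [0.5304, -0.2619, 0.0823]
tool_rot: [0.115, 0.697, -0.116, 0.698]
force: [0.1, 0.7, -1.3]
finger_gap: 0.318
[-0.30323632  0.455784   -1.09713827] [ 0.53032107 -0.26184466  0.08225499]
```

View pics/w11.png

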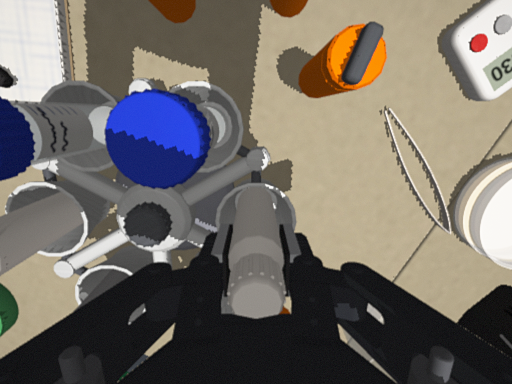

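Nearly at the floor. One small nudge for contact, then release and rise.

```bash
python3 -m jog '{"linear":[[0.2,0,0],[0.4,0,0],[0.4,0,0],[0.2,0,0],[0,0,0],[0,0,0],[0,0,0],[0,0,0],[-2,0,0],[-5,0,0],[-9,0,0],[-13,0,0],[-17,0,0],[-19,0,0],[-19,0,0],[-19,0,0]],"twist":[0,0,0,0,0,0,0,0,0,0,0,0,0,0,0,0],"claw":[-1,-1,-1,-0.1,0.2,0.2,0.2,0.2,0.2,0.2,0.2,0.2,0.2,0.2,0.2,0.2]}';python3 - <<'E'
from h import *
s=load("wrist");cv2.imwrite("pics/w12.png",s["pixels"][:,:,::-1])
print(manip.sense()["q"].round(2))
plan([.459,-.2735,.268])
E
```

```text
t: 15.2
tcp_pos: [0.53, -0.2616, 0.2723]
tool_rot: [0.115, 0.697, -0.116, 0.698]
force: [0.2, -0.2, -0.7]
finger_gap: 0.601
[-0.65  0.44  1.48 -0.    1.23 -1.89]
pos [ 0.529  -0.2609  0.2705] y axis 71.2 shift cm [ 0.26 -3.45 -6.22]
```

View pics/w12.png

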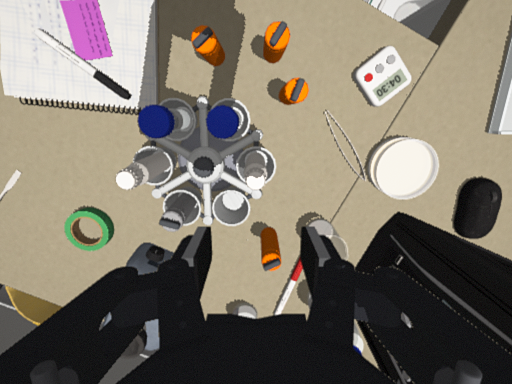

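```bash
python3 -m jog '{"linear":[[0,-3.4,-6.2],[0,-3.4,-6.2],[0,-3.4,-6.2],[0,-3.4,-6.2],[0,-3.4,-6.2],[0,-3.4,-6.2],[0,-3.4,-6.2],[0,-3.4,-6.2],[0,-3.4,-6.2],[0,-3.4,-6.2],[0,-3.4,-6.2],[0,-3.4,-6.2],[0,-3.4,-6.2],[0,-3.4,-6.2],[0,-3.4,-6.2],[0,-3.4,-6.2],[0,-3.4,-6.2],[0,-3.4,-6.2],[0,-3.4,-6.2],[0,-3.4,-6.2]],"twist":[2.09,2.09,2.09,2.09,2.09,2.09,2.09,2.09,2.09,2.09,2.09,2.09,2.09,2.09,2.09,2.09,2.09,2.09,2.09,2.09],"claw":[0.35,0.35,0.35,0.35,0.35,0.35,0.35,0.35,0.35,0.35,0.35,0.35,0.35,0.35,0.35,0.35,0.35,0.35,0.35,0.35]}';python3 - <<'E'
from h import *
s=load("wrist");cv2.imwrite("pics/w13.png",s["pixels"][:,:,::-1])
print(manip.sense()["q"].round(2),proj(s,[.459,-.2738,.135]))
plan([.459,-.2738,.079])
E
```

```text
t: 16.92
tcp_pos: [0.4594, -0.2731, 0.2699]
tool_rot: [-0.661, -0.252, 0.662, -0.25]
force: [0.2, -1.2, 0.5]
finger_gap: 0.674
[-0.75  0.36  1.61 -0.    1.17  0.1 ] [256.48886885 181.5162129 ]
pos [ 0.4596 -0.2732  0.2703] y axis -48.4 shift cm [19.13  0.05  0.08]
```

View pics/w13.png

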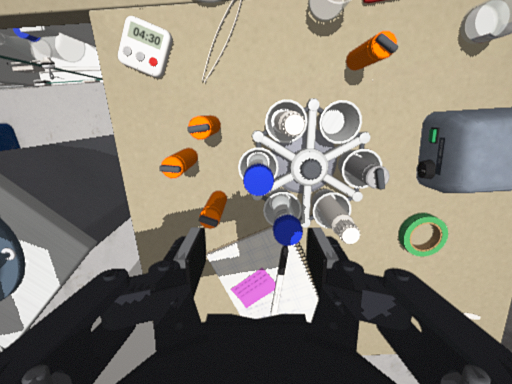

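```bash
python3 -m jog '{"linear":[[4,0,0],[8,0,0],[12,0,0],[15,0,0],[17.5,0,0],[19.3,0,0],[19.3,0,0],[19.3,0,0],[19.3,0,0],[19.3,0,0],[19.3,0,0],[19.3,0,0],[19.3,0,0]],"twist":[0,0,0,0,0,0,0,0,0,0,0,0,0],"claw":[0.35,0.35,0.35,0.35,0.35,0.35,0.35,-1,-1,-1,-1,-1,-1]}' 30; python3 - <<'E'
from h import *
s=load("wrist");cv2.imwrite("pics/w14.png",s["pixels"][:,:,::-1])
E
```

```text
t: 18.05
tcp_pos: [0.4606, -0.2741, 0.0795]
tool_rot: [0.662, 0.25, -0.661, 0.251]
force: [0.1, -0.2, 4.0]
finger_gap: 0.334
```

View pics/w14.png

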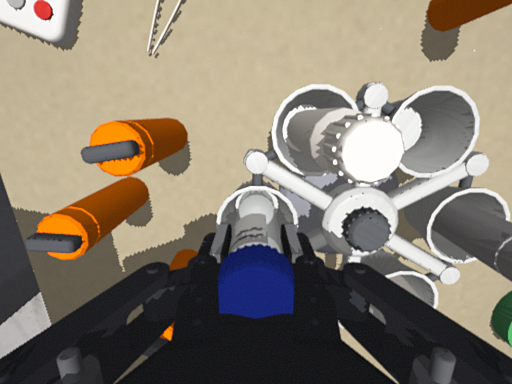

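```bash
python3 -m jog '{"linear":[[-2,0,0],[-5,0,0],[-9,0,0],[-13,0,0],[-17,0,0],[-19,0,0],[-19,0,0],[-19,0,0],[-19,0,0]],"twist":[0,0,0,0,0,0,0,0,0],"claw":[-1,-1,-1,-1,-1,-1,-1,-1,-1]}'; python3 - <<'E'
from h import *
plan([.5745,-.3135,.266]);print(manip.sense()["q"].round(2),manip.sense()["force"],manip.sense()["finger_gap"])
E
```

```text
t: 18.85
tcp_pos: [0.4591, -0.2728, 0.2673]
tool_rot: [-0.661, -0.251, 0.662, -0.25]
force: [0.1, 0.8, -1.1]
finger_gap: 0.336
pos [ 0.4591 -0.2728  0.2673] y axis -48.5 shift cm [ 0.1  10.69 -5.95]
[-0.75  0.36  1.62 -0.    1.17  0.1 ] [ 0.13435345  0.79292799 -1.06686752] 0.3361519609983884
```

```bash
python3 -m jog '{"linear":[[0,2,-1.1],[0,5,-2.8],[0,8,-4.5],[0,10.7,-6],[0,10.7,-6],[0,10.7,-6],[0,10.7,-6],[0,10.7,-6],[0,10.7,-6],[0,10.7,-6],[0,10.7,-6],[0,10.7,-6]],"twist":[-1.04,-1.04,-1.04,-1.04,-1.04,-1.04,-1.04,-1.04,-1.04,-1.04,-1.04,-1.04],"claw":[-1,-1,-1,-1,-1,-1,-1,-1,-1,-1,-1,-1]}'; python3 - <<'E'
from h import *
s=load("wrist");cv2.imwrite("pics/w15.png",s["pixels"][:,:,::-1])
plan([.5745,-.3135,.080]);print(manip.sense()["q"].round(2),manip.sense()["force"],manip.sense()["finger_gap"])
E
```

```text
t: 19.85
tcp_pos: [0.5753, -0.3136, 0.2667]
tool_rot: [0.45, 0.547, -0.45, 0.545]
force: [0.3, -0.9, -1.1]
finger_gap: 0.335
pos [ 0.5754 -0.3137  0.2672] y axis 11.0 shift cm [ 1.872e+01 -6.000e-02 -1.000e-02]
[-0.67  0.54  1.31 -0.    1.3  -0.86] [ 0.15253642  0.89628894 -0.4088221 ] 0.3339789932573964
```

View pics/w15.png

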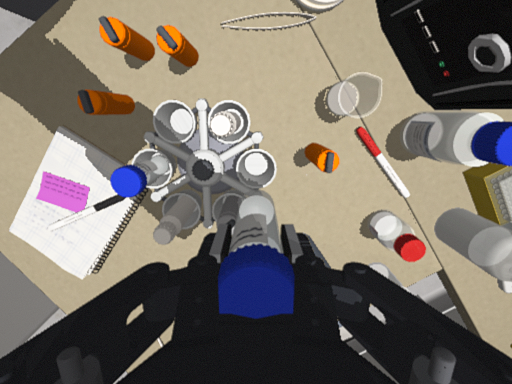

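```bash
python3 -m jog '{"linear":[[4,0,0],[8,0,0],[11,0,0],[13.5,0,0],[15.5,0,0],[17,0,0],[18,0,0],[18.5,0,0],[18.7,0,0],[18.7,0,0],[18.7,0,0]],"twist":[0,0,0,0,0,0,0,0,0,0,0],"claw":[-1,-1,-1,-1,-1,-1,-1,-1,-1,-1,-1]}';python3 - <<'E'
from h import *
s=load("wrist");cv2.imwrite("pics/w16.png",s["pixels"][:,:,::-1])
print(manip.sense()["force"],manip.sense()["tcp_pos"])
E
```

```text
t: 20.82
tcp_pos: [0.5765, -0.3146, 0.0824]
tool_rot: [0.45, 0.545, -0.45, 0.547]
force: [0.9, -0.6, -1.1]
finger_gap: 0.337
[ 0.69737028  0.53942268 -0.71367906] [ 0.5765533  -0.31454485  0.08257018]
```

View pics/w16.png

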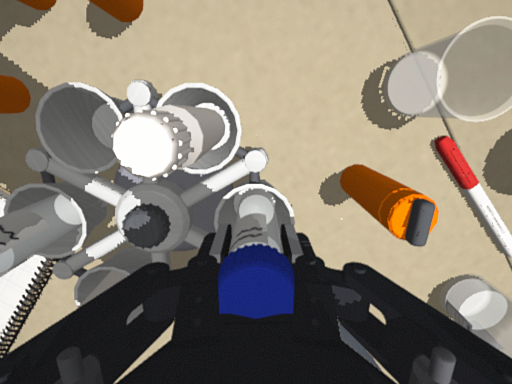

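```bash
python3 -m jog '{"linear":[[0.2,0,0],[0.5,0,0],[0.5,0,0],[0.3,0,0],[0,0,0],[0,0,0],[0,0,0],[0,0,0],[0,0,0],[-2,0,0],[-5,0,0],[-9,0,0],[-13,0,0],[-17,0,0],[-19,0,0],[-19,0,0],[-19,0,0]],"twist":[0,0,0,0,0,0,0,0,0,0,0,0,0,0,0,0,0],"claw":[-1,-1,-1,-0.1,0.35,0.35,0.35,0.35,0.35,0.35,0.35,0.35,0.35,0.35,0.35,0.35,0.35]}';python3 - <<'E'
from h import *
s=load("wrist");cv2.imwrite("pics/w17.png",s["pixels"][:,:,::-1])
t=dict(cv2=0)
plan([.532,.156,.268])
E
```

```text
t: 22.28
tcp_pos: [0.5763, -0.3143, 0.2729]
tool_rot: [0.449, 0.545, -0.449, 0.547]
force: [0.4, -0.9, 0.0]
finger_gap: 0.678
pos [ 0.5754 -0.3136  0.2708] y axis 11.1 shift cm [  0.31   4.75 -46.92]
```

View pics/w17.png

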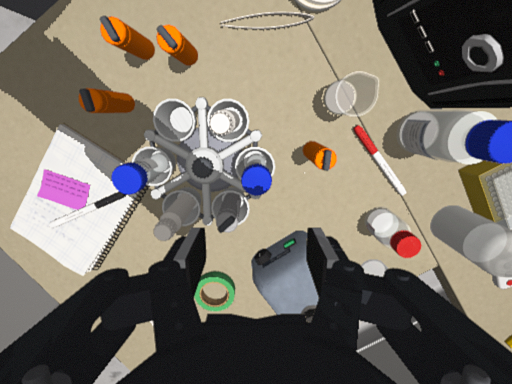

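```bash
python3 -m jog '{"linear":[[0,4.7,-46.9],[0,4.7,-46.9],[0,4.7,-46.9],[0,4.7,-46.9],[0,4.7,-46.9],[0,4.7,-46.9],[0,4.7,-46.9],[0,4.7,-46.9],[0,4.7,-46.9],[0,4.7,-46.9],[0,4.7,-46.9],[0,4.7,-46.9],[0,4.7,-46.9],[0,4.7,-46.9],[0,4.7,-46.9],[0,4.7,-46.9]],"twist":[1.04,1.04,1.04,1.04,1.04,1.04,1.04,1.04,1.04,1.04,1.04,1.04,1.04,1.04,1.04,1.04],"claw":[0.2,0.2,0.2,0.2,0.2,0.2,0.2,0.2,0.2,0.2,0.2,0.2,0.2,0.2,0.2,0.2]}';python3 - <<'E'
from h import *
s=load("wrist");cv2.imwrite("pics/w18.png",s["pixels"][:,:,::-1])
print(proj(s,[.532,.156,.094]),manip.sense()["q"].round(2))
plan([.532,.156,.0645])
E
```

```text
t: 23.67
tcp_pos: [0.5317, 0.1541, 0.2702]
tool_rot: [-0.661, -0.25, 0.662, -0.25]
force: [0.4, -0.7, -0.8]
finger_gap: 0.599
[254.995829   170.97823051] [ 0.08  0.39  1.56 -0.    1.19  0.93]
pos [0.532  0.1539 0.2705] y axis -48.6 shift cm [20.6  -0.14 -0.17]
```

View pics/w18.png

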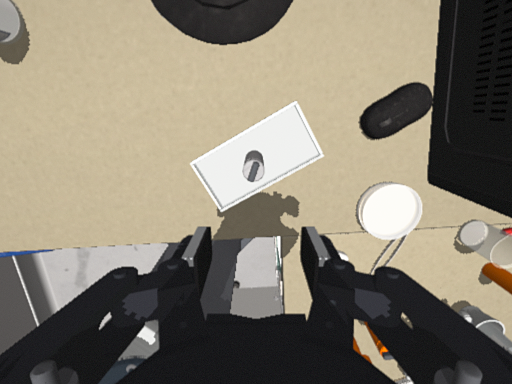

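The steel tube's lid is at (253,171), standing in the tray, and I predicted (255,171). Descend and grip.

```bash
python3 -m jog '{"linear":[[4,-0.2,-0.1],[8,-0.2,-0.1],[12,-0.2,-0.1],[16,-0.2,-0.1],[19,-0.2,-0.1],[20.6,-0.2,-0.1],[20.6,-0.2,-0.1],[20.6,-0.2,-0.1],[20.6,-0.2,-0.1],[20.6,-0.2,-0.1],[20.6,-0.2,-0.1],[20.6,-0.2,-0.1],[20.6,-0.2,-0.1]],"twist":[0,0,0,0,0,0,0,0,0,0,0,0,0],"claw":[0.2,0.2,0.2,0.2,0.2,0.2,0.2,-1,-1,-1,-1,-1,-1]}' 40
python3 -m jog '{"linear":[[-2,0,0],[-5,0,0],[-9,0,0],[-13,0,0],[-17,0,0],[-20.5,0,0],[-20.5,0,0],[-20.5,0,0],[-20.5,0,0]],"twist":[0,0,0,0,0,0,0,0,0],"claw":[-1,-1,-1,-1,-1,-1,-1,-1,-1]}';  python3 - <<'E'
from h import *
s=load("wrist");cv2.imwrite("pics/w19.png",s["pixels"][:,:,::-1])
plan([.4595,-.2732,.268])
E
```

```text
t: 24.8
tcp_pos: [0.532, 0.1575, 0.0663]
tool_rot: [0.662, 0.25, -0.661, 0.251]
force: [0.1, -0.4, 3.3]
finger_gap: 0.316
t: 25.55
tcp_pos: [0.5304, 0.1574, 0.27]
tool_rot: [-0.661, -0.251, 0.662, -0.25]
force: [-0.0, -0.7, -1.2]
finger_gap: 0.311
pos [0.53   0.1574 0.269 ] y axis -48.5 shift cm [ 0.14 27.59 33.8 ]
```

View pics/w19.png

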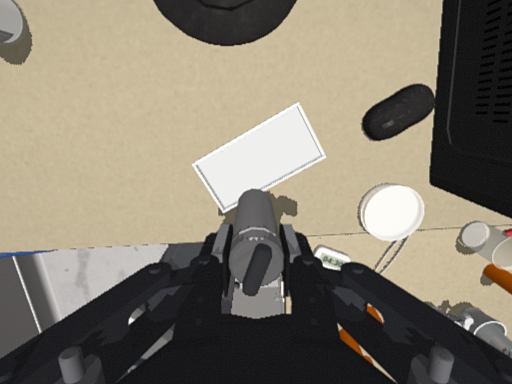

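Held upright and clear of the tray. Carrying it to bucket E.

```bash
python3 -m jog '{"linear":[[0,1.5,1.8],[0,4,5],[0,27.6,33.8],[0,27.6,33.8],[0,27.6,33.8],[0,27.6,33.8],[0,27.6,33.8],[0,27.6,33.8],[0,27.6,33.8],[0,27.6,33.8],[0,27.6,33.8],[0,27.6,33.8],[0,27.6,33.8],[0,27.6,33.8],[0,27.6,33.8]],"twist":[0,0,0,0,0,0,0,0,0,0,0,0,0,0,0],"claw":[-1,-1,-1,-1,-1,-1,-1,-1,-1,-1,-1,-1,-1,-1,-1]}'; python3 - <<'E'
from h import *
s=load("wrist");cv2.imwrite("pics/w20.png",s["pixels"][:,:,::-1])
plan([.4595,-.2732,.0813]);print(proj(s,[.4595,-.2732,.06]))
E
```

```text
t: 26.85
tcp_pos: [0.4604, -0.2714, 0.269]
tool_rot: [-0.661, -0.252, 0.662, -0.25]
force: [0.3, 1.0, -1.4]
finger_gap: 0.314
pos [ 0.4607 -0.2713  0.2694] y axis -48.4 shift cm [18.81  0.11  0.21]
[257.0205636 168.4696019]
```

View pics/w20.png

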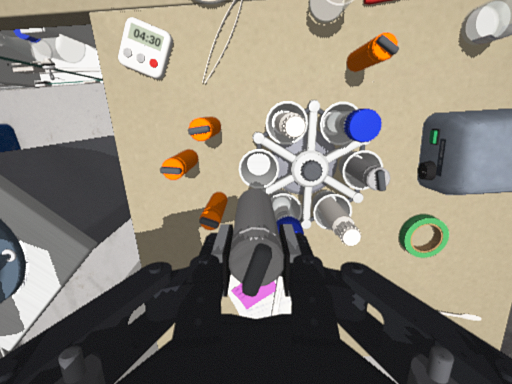

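```bash
python3 -m jog '{"linear":[[4,0.1,0.2],[8,0.1,0.2],[11,0.1,0.2],[13.5,0.1,0.2],[15.5,0.1,0.2],[17,0.1,0.2],[18,0.1,0.2],[18.5,0.1,0.2],[18.8,0.1,0.2],[18.8,0.1,0.2],[18.8,0.1,0.2]],"twist":[0,0,0,0,0,0,0,0,0,0,0],"claw":[-1,-1,-1,-1,-1,-1,-1,-1,-1,-1,-1]}';python3 - <<'E'
from h import *
s=load("wrist");cv2.imwrite("pics/w21.png",s["pixels"][:,:,::-1])
E
```

```text
t: 27.82
tcp_pos: [0.4606, -0.2754, 0.0831]
tool_rot: [0.661, 0.25, -0.661, 0.251]
force: [-0.3, 0.4, -1.3]
finger_gap: 0.311
```

View pics/w21.png

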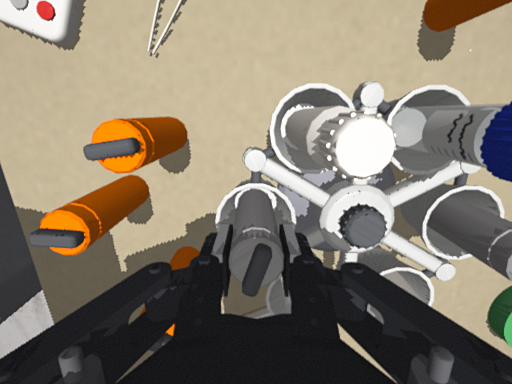

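Inside the bucket. Nudge down, release, then rise and step back toward the base side.

```bash
python3 -m jog '{"linear":[[0.2,0,0],[0.4,0,0],[0.4,0,0],[0.2,0,0],[0,0,0],[0,0,0],[0,0,0],[0,0,0],[-2,0,0],[-5,0,0],[-9,0,0],[-13,0,0],[-17,0,0],[-20,0,0],[-24,0,0],[-24,-4,-6],[-24,-6,-9],[-24,-6,-9],[-24,-6,-9],[-24,-6,-9]],"twist":[0,0,0,0,0,0,0,0,0,0,0,0,0,0,0,0,0,0,0,0],"claw":[-1,-1,-1,-0.1,0.2,0.2,0.2,0.2,0.2,0.2,0.2,0.2,0.2,0.2,0.2,0.2,0.2,0.2,0.2,0.2]}';python3 - <<'E'
from h import *
im={}
for n in("wrist","top","scene"):
    s=load(n);im[n]=s["pixels"][:,:,::-1]
    cv2.imwrite(f"pics/f_{n}.png",im[n])
    print(n,[proj(s,[.5055,-.326,.07]).round()])
c=cv2.resize(im["top"][150:260,280:420],(400,314),interpolation=cv2.INTER_CUBIC)
d=cv2.resize(im["scene"][170:310,190:360],(400,329),interpolation=cv2.INTER_CUBIC)
o=np.zeros((330,800,3),np.uint8);o[:314,:400]=c;o[:329,400:]=d;cv2.imwrite("pics/f_c.png",o)
E
```

```text
t: 29.53
tcp_pos: [0.4877, -0.1695, 0.3221]
tool_rot: [-0.661, -0.251, 0.661, -0.251]
force: [-1.1, -0.6, -0.3]
finger_gap: 0.6
wrist [array([337., 218.])]
top [array([346., 201.])]
scene [array([291., 245.])]
```

View pics/f_wrist.png

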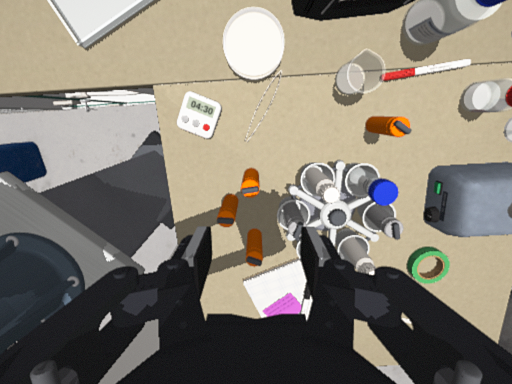

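View pics/f_c.png

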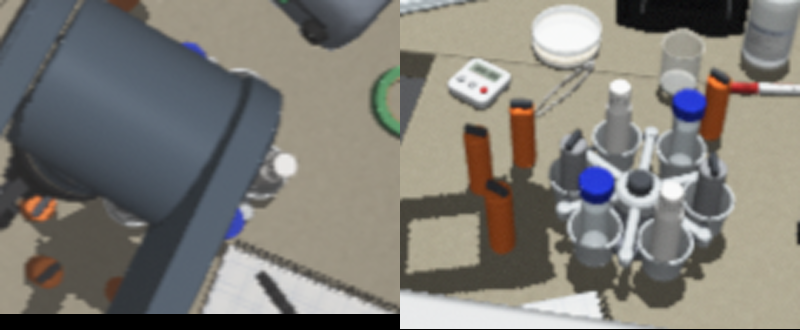

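All three pairs look opposite in the scene view. I'll check the seated heights against the predicted cap positions, with the arm moved out of the top view.

```bash
python3 -m jog '{"linear":[[0,-22,-25],[0,-22,-25],[0,-22,-25],[0,-22,-25],[0,-22,-25],[0,-22,-25],[0,-22,-25],[0,-22,-25],[0,-22,-25],[0,-22,-25]],"twist":[0,0,0,0,0,0,0,0,0,0],"claw":[0.2,0.2,0.2,0.2,0.2,0.2,0.2,0.2,0.2,0.2]}';python3 - <<'E'
from h import *
c=np.array([.5055,-.326]);o=np.zeros((460,800,3),np.uint8);k=0
for n,(y0,x0) in(("top",(140,285)),("scene",(185,230))):
    s=load(n);im=s["pixels"][y0:y0+115,x0:x0+100,::-1];im=cv2.resize(im,None,fx=4,fy=4,interpolation=cv2.INTER_CUBIC)
    for i,z in enumerate((.135,.139,.119,.135,.139,.119)):
        a=np.radians(11+60*i);q=proj(s,[*(c+.07*np.array([np.cos(a),np.sin(a)])),z])
        cv2.drawMarker(im,tuple(int(v) for v in ((q-[x0,y0]+.5)*4)),(0,0,255),cv2.MARKER_CROSS,12,1)
    o[:,k:k+400]=im;k+=400
cv2.imwrite("pics/chk.png",o)
E
```

```text
t: 30.52
tcp_pos: [0.5298, 0.1606, 0.3217]
tool_rot: [-0.661, -0.251, 0.661, -0.251]
force: [0.1, -0.3, -0.6]
finger_gap: 0.604
```

View pics/chk.png

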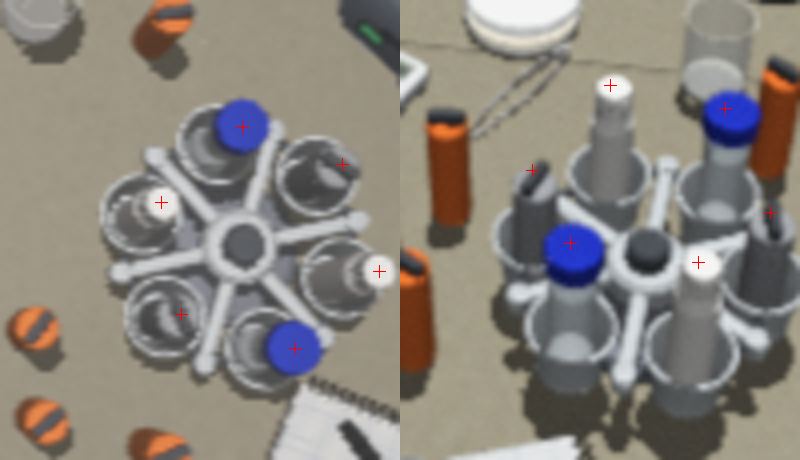

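The red crosses mark the predicted tops of fully seated tubes. They fall on all six tubes in both views, and the beaker hasn't moved. Handing in.

```bash
python3 -c "
from station import manip
print(manip.sense()['qd'].round(3));print(manip.sign_off())"
```

```text
[-0.025 -0.008  0.005  0.003 -0.001  0.003]
the job is handed in; nothing more can be done
None
```

I rearranged the rotor so each pair of tubes is now opposite, and handed the job in at about 30.5 s. It took four moves: one steel tube went to the tray, a slim tube into its bucket, a screw tube into the slim tube's old bucket, and the steel tube from the tray into the last free bucket.

**Last checks:** in both the top and scene views, the tube tops fall on the positions predicted for fully seated tubes in the right buckets, within a few millimetres. That is a visual check; there is no depth reading. The beaker looked unmoved, and I touched none of the orange look-alikes. The gripper was open and well clear of everything at hand-in.

**One disagreement:** while gripping, the tool sat 2–6 mm above the height I commanded, with 3–8 N upward on it. I set each tube down from the measured height instead. No check failed.

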